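# Check the suction in the sander's dust duct

## Task

Pull the blast gate on the disc sander's dust duct fully open, out to its stop; then take the stick anemometer from the tool rack and lower its stem straight down through the test port on top of the duct without letting it touch the port or the duct. Finish while still holding it there for the reading: upright, the stem in the middle of the port and its tip at the centre of the duct. Leave the other tools in the rack and the other loose things on the bench where they are.

Things in the scene. Friction and masses are not known exactly. Their poses are not given: they have to be found in the camera images.
- duct: fixed metal dust duct, 100 mm in diameter, along its own y axis, centreline 75 mm above the bench; origin on the bench, z up, +x away from the robot (yaw up to 0.2). Test port at y = -50 mm, blast gate at y = +130 mm: its cast body is 130 mm wide (x), 16 mm thick (y), 138 mm high, lock screw up to 152 mm. A disc sander 273 mm high stands at y = 270 to 530 mm; an elbow goes down at the -y end
- gate (a joint): opening of the blast gate in m: 0 shut, 0.100 fully open, at the stop; the steel blade slides level out of the gate body along the duct's -x axis (towards the robot). It starts 0 to 40 mm open, needs about 3 N to slide and stays where it is left
- gate_pull (a point): centre of the top end of the upright black pull bar on the outer end of the gate's blade, 150 mm above the bench; the bar is 16 mm thick along the duct's y, 22 mm deep along x and 100 mm tall below this point; moves with the gate. Gate shut, it is 90 mm from the duct's centreline and 14 mm clear of the gate body. Can be pinched from above across its 16 mm
- port_mouth (a point): centre of the upper mouth of the test port, a short grey upright tube (outside diameter 32 mm) on a flat pad on top of the duct, 145 mm above the bench; its bore is 24 mm in diameter, vertical and 32 mm long, and opens into the hollow duct. Axes as the duct's
- duct_middle (a point): point on the duct's centreline straight below the test port, 70 mm below its mouth and 75 mm above the bench: where the tip of the stem belongs. Axes as the duct's
- probe: stick anemometer, 0.1 to 0.2 kg: grey plastic box handle, 24 mm along its x, 34 mm along y, 80 mm tall, small display high on its -x face; below it a straight round steel stem, 10 mm in diameter, 110 mm long. Origin at the centre of the handle's underside, z up along the stem's axis. Hangs upright in one of the three rack holes, the handle's underside resting on the rack's board
- probe_tip (a point): lower end of the anemometer's stem, on its axis, 110 mm below the origin of probe
- rack: fixed plywood tool rack, 270 mm along its y, 70 mm along x; top face of its 18 mm board 135 mm above the bench; three through holes of 16 mm at y = -80, 0, +80 mm, x = 0; origin on the bench under the middle hole, z up. Each hole holds one tool: anemometer, screwdriver and chisel, in any order
- screwdriver: bystander: screwdriver hanging in a rack hole, round handle 28 mm in diameter, 88 mm tall above the board; origin at the handle's underside
- chisel: bystander: chisel hanging in a rack hole, round wooden handle 27 mm in diameter, 88 mm tall above the board; origin at the handle's underside
- sanding_block: bystander: sanding block of cork and wood, 110 x 60 x 34 mm, lying on the bench between the rack and the gate; origin at the centre of its underside
- hex_frame: bystander: small hexagonal wooden frame, about 105 mm across and 30 mm high, lying on the bench; origin at the centre of its underside
- mallet: bystander: wooden mallet lying on the bench at the right, 300 mm long, 68 mm high; origin on the bench under the handle
- glue_bottle: bystander: upright glue bottle, 60 mm in diameter and 170 mm high, at the left; origin at the centre of its underside
- tape_roll: bystander: roll of paper tape lying flat, 104 mm in diameter and 25 mm high, at the left; origin at the centre of its underside

How it is judged:
By the outcome, as a careful person would: the job done as asked, in the order asked, and still so for the second after the job is handed in, while the arm keeps its last pose, push and grip.
It also fails if it takes over 61 s, if anything falls off the work surface, if the arm or the gripper's body presses on something with over 40 N, if the wrist force passes 120 N, or if a joint passes its speed limit or range.

## Robot

A 6-joint arm with a two-finger parallel gripper is mounted at the origin on the work surface. World frame = base frame: x ahead of the robot, y to its left, z up, the work surface at z = 0. Lengths are in m, angles in rad, forces in N, time in s.
With the tool pointing down it reaches from about 0.325 to 0.9 m from the base axis. Payload 3.5 kg.
Tool frame: the origin (TCP) lies midway between the tips of the shut fingers; the grasp point (between the pads) lies 19 mm behind it; z points along the fingers, y is the line along which they close (so a half turn about z gives the same grasp; the last joint's range is limited). The gripper opens to 85 mm and grips with 20 to 120 N. Pads are 22 mm wide; open, the fingers measure 114 mm over their backs; the gripper's body (76 mm by 85 mm) begins 54 mm behind the grasp point. The pads swing forward as they close: fully open they stand 13 mm farther back than shut.
Start: joints at [1.027, 0.276, -0.026, 1.268, 0, 1.467], TCP at [0.267, 0.565, 0.196] pointing down, gripper open.
Joint ranges: [-3.12, 3.12], [-0.85, 1.88], [-1.08, 1.24], [-1.95, 2.15], [-1.57, 1.53], [-3.14, 3.14]. Speed limits (rad/s): [2.57, 2.57, 3.14, 3.14, 3.14, 3.14].

## Interface

Orientations are given as a rotation vector (axis times angle).
In Python, from workcell import robot, claw, kin, eyes, models gives the robot as it stands. The module is installed in compiled form; this text tells all that it offers. Calls block until the motion is done:
- robot.movep(position, orientation): joint-space move of the TCP to a pose.
- robot.move_straight(position, feed=0.15, orientation=None): straight line of the TCP; orientation=None keeps the orientation; feed is the mean speed in m/s.
- robot.move_joints(angles): joint-space move.
- claw.release() and claw.grab(force=None): open the fingers fully, or close them until they stop; force is the grip in N (None keeps the last).
- robot.hold(seconds).
- kin.ik(position, orientation): joint angles nearest the present ones, or None.
- eyes.grab_frame(name): name is "scene" or "top" or "wrist"; returns (picture, depth): 480x640x3 uint8, red, green, blue; 480x640 float32, m along the optical axis (not along the pixel's ray), 0 where there is no reading.
- eyes.camera_info(name): a dict with "fx", "fy", "cx", "cy" (pixels), "rvec" (rotation vector, rad) and "tvec" (3), from world to camera coordinates, as OpenCV has them. Camera axes: x right, y down, z forward; pixel columns grow to the right and rows downward; lengths in m; the calibration is good to about 2 mm. A picture is of the moment at which its call begins: read the wrist's pose just before it. camera_info takes no time and is no camera call; for the wrist camera it gives the pose at the moment of the call.
A pose or a line that the arm cannot do raises robot.MotionError and nothing moves.
- robot.hand_in(): hands the job in; it is judged then, once.
Trained networks look in the newest picture that a camera, given by its name, has taken for a name from the list of things; names that differ only in an ending like _2 or _b are one class to them, and where a whole thing is asked for, a point or a joint stands for the part that bears it (a point fixed in the world has none). Each returns a list of dicts, best first, with "conf" (0 to 1); they miss things now and then, are a little off and sometimes report something else, mostly with a low value. They report only what shows in the picture. A call takes as long as a camera call.
- models.outline_of(camera, label): "region" (480x640 bool, what is visible of it) and "position" ([column, row] in pixels, amid what is visible of it).
- models.place_of(camera, label): "position" ([column, row] in pixels: a listed point, or the origin of a listed thing).
Readings, each from a call of its own:
- robot.read_clock(): time.
- robot.read_qpos(): joint angles.
- robot.read_joint_vel(): joint speeds.
- robot.read_joint_efforts(): joint torques, N m.
- robot.read_eef_pos(): TCP position.
- robot.read_tcp_rot(): TCP orientation.
- robot.read_contact_force(): force on the tool from outside, world axes, zero at the start.
- robot.read_wrist_torque(): the same for the moment, N m.
- robot.read_finger_gap(): finger opening in m.
- robot.read_gripper_force(): force on a finger pad.
Only numpy, scipy, OpenCV 4.12 (cv2) and the standard library are available. Lean on these libraries where they do the work, as an engineer would, in place of code of your own. Each camera call takes 0.05 s, during which the arm holds its last target. There are 200 camera calls.

## Working session

There is one attempt and no reset: what is moved stays moved. The work goes in short steps, each a Python script; the robot and the scene stay as the last script left them, time stands still between calls to the robot, and variables do not carry over. Pictures are saved under pics/ and viewed, at most 10 in all, crops included, and the job is handed in when it is done.

```bash
mkdir -p pics
cat > h.py <<'E'
import numpy as np, cv2
from scipy.spatial.transform import Rotation as R
from workcell import robot, claw, kin, eyes, models
def info(n):
    c=eyes.camera_info(n); Rm=cv2.Rodrigues(np.array(c["rvec"],float))[0]; return c,Rm,np.array(c["tvec"],float).ravel()
def ray(n,px,I=None):
    c,Rm,t=I or info(n); d=Rm.T@np.array([(px[0]-c["cx"])/c["fx"],(px[1]-c["cy"])/c["fy"],1]); return -Rm.T@t,d
def at_z(n,px,z,I=None):
    o,d=ray(n,px,I); return o+d*(z-o[2])/d[2]
def cloud(n,dep,I=None):
    c,Rm,t=I or info(n); v,u=np.mgrid[:480,:640]
    P=np.stack([(u-c["cx"])/c["fx"]*dep,(v-c["cy"])/c["fy"]*dep,dep],-1)
    return (P-t)@Rm
def down(yaw): # tool z down, tool y (closing) along world direction yaw
    y=np.array([np.cos(yaw),np.sin(yaw),0]); z=np.array([0,0,-1.]); x=np.cross(y,z)
    return R.from_matrix(np.stack([x,y,z],1)).as_rotvec()
def save(n,im): cv2.imwrite("pics/"+n+".png",im[...,::-1])
E
python3 - <<'E'
from h import *
ims=[]
for n in ("top","scene"):
    im,d=eyes.grab_frame(n); np.save(n+"_d.npy",d); ims.append(im.copy())
    print(n,info(n)[0], (-info(n)[1].T@info(n)[2]).round(3))
    C=cloud(n,d)
    for l,z in (("gate_pull",.15),("port_mouth",.145),("probe",.135),("rack",0),("duct",0),("screwdriver",.135),("chisel",.135),("sanding_block",0),("hex_frame",0),("glue_bottle",0),("tape_roll",0),("mallet",0)):
        for r in models.place_of(n,l)[:2]:
            print(n,l,round(r["conf"],2),np.round(r["position"]),at_z(n,r["position"],z).round(4))
    save(n,im)
print(robot.read_clock(), robot.read_tcp_rot(),robot.read_eef_pos())
E
```

```text
top {'fx': 560.7107025669447, 'fy': 560.7107025669447, 'cx': 317.12200462801786, 'cy': 239.50325191710667, 'rvec': array([ 2.14585113, -2.15695399,  0.16207252]), 'tvec': array([-0.06394722,  0.52715082,  1.59490451])} [ 0.295 -0.053  1.654]
top gate_pull 0.63 [223. 223.] [0.5578 0.1893 0.15  ]
top port_mouth 0.8 [289. 183.] [0.6701 0.0109 0.145 ]
top probe 0.7 [377. 267.] [ 0.4371 -0.2277  0.135 ]
top rack 0.84 [371. 271.] [ 0.4368 -0.2264  0.    ]
top rack 0.43 [307. 282.] [ 0.4058 -0.0367  0.    ]
top duct 0.98 [271. 200.] [0.6523 0.0714 0.    ]
top screwdriver 0.4 [348. 270.] [ 0.4299 -0.1501  0.135 ]
top chisel 0.6 [409. 264.] [ 0.4455 -0.3154  0.135 ]
top sanding_block 0.86 [304. 284.] [ 0.3991 -0.0279  0.    ]
top hex_frame 0.56 [251. 291.] [0.3814 0.1288 0.    ]
top hex_frame 0.15 [229. 224.] [0.579  0.1969 0.    ]
top glue_bottle 0.94 [197. 295.] [0.3685 0.286  0.    ]
top tape_roll 0.93 [153. 305.] [0.3415 0.415  0.    ]
top mallet 0.81 [468. 251.] [ 0.4956 -0.5163  0.    ]
top mallet 0.36 [350. 267.] [ 0.4504 -0.1639  0.    ]
scene {'fx': 465.25296679536837, 'fy': 465.2529
[... 442 characters left out ...]
. 308.] [ 0.4351 -0.2288 -0.    ]
scene duct 0.92 [393. 271.] [0.6703 0.0569 0.    ]
scene screwdriver 0.65 [261. 246.] [ 0.4224 -0.1462  0.135 ]
scene chisel 0.62 [221. 298.] [ 0.4468 -0.3104  0.135 ]
scene sanding_block 0.71 [174. 432.] [ 0.4981 -0.5376  0.    ]
scene sanding_block 0.65 [287. 251.] [ 0.4007 -0.0272  0.    ]
scene hex_frame 0.65 [315. 218.] [0.393  0.1198 0.    ]
scene glue_bottle 0.83 [333. 183.] [0.3534 0.2837 0.    ]
scene glue_bottle 0.65 [385. 265.] [0.6438 0.066  0.    ]
scene tape_roll 0.97 [349. 166.] [0.3491 0.385  0.    ]
scene mallet 0.64 [174. 429.] [ 0.4937 -0.5348  0.    ]
1.3 [-6.86814441e-01 -3.06558473e+00  4.46732730e-05] [0.26665214 0.56523329 0.19570243]
```

View pics/top.png

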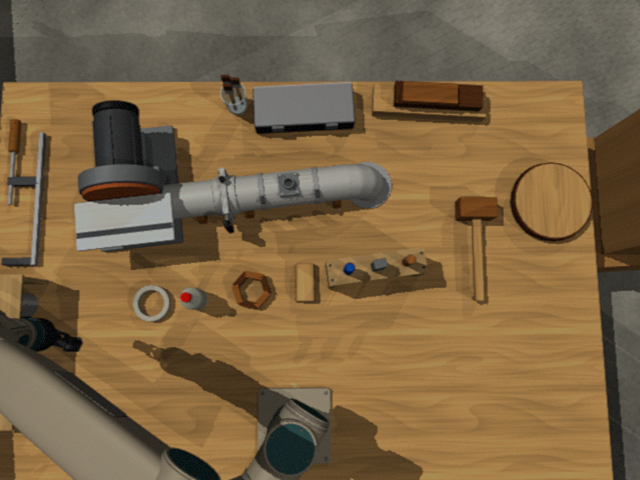

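View pics/scene.png

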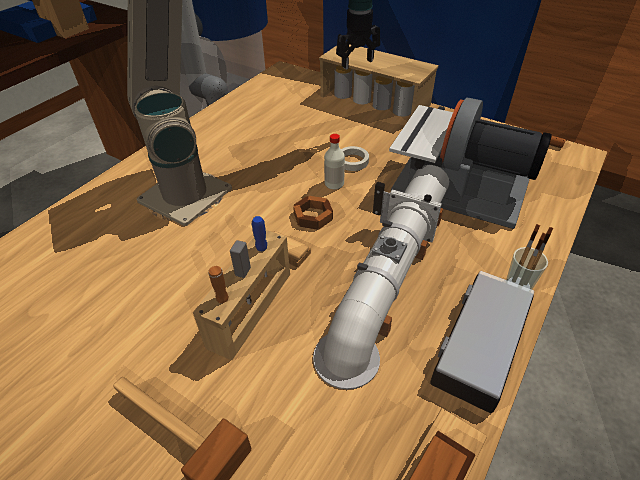

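The top picture shows the probe (grey, col 379, row 264) in the middle rack hole, the screwdriver at (349, 268), the chisel at (409, 259), the port at (288, 182) and the gate pull at about (228, 224). The scene picture agrees: probe at (239, 257), port at (390, 243), pull at (379, 195).

```bash
cat >> h.py <<'E'
def best(p,yaw):
    c=[]
    for k in (-1,0,1):
        if k==1: continue
        o=down(yaw+k*np.pi); q=kin.ik(p,o)
        if q is not None: c.append((abs(q[5]),o,q))
    c.sort(key=lambda a:a[0]); return c[0][1],c[0][2]
E
python3 - <<'E'
from h import *
for n in("top","scene"):
    C=cloud(n,np.load(n+"_d.npy"))
    for lo,hi,b,nm in ((.122,.128,(.6,.74,-.1,.16),"duct"),(.125,.14,(.38,.5,-.4,-.09),"rack")):
        m=(C[...,2]>lo)&(C[...,2]<hi)&(C[...,0]>b[0])&(C[...,0]<b[1])&(C[...,1]>b[2])&(C[...,1]<b[3])
        P=C[m][:,:2].astype(np.float32)
        w=cv2.fitLine(P,cv2.DIST_HUBER,0,.01,.01).ravel()
        print(n,nm,len(P),"yaw",np.arctan(-w[0]/w[1]),"pt",w[2:])
p=robot.read_eef_pos(); robot.move_straight([p[0],p[1],.40],feed=.3)
pt=[.557,.185,.30]
o,q=best(pt,np.pi/2+.1); print(q)
robot.movep(pt,o)
im,d=eyes.grab_frame("wrist"); I=info("wrist"); np.save("w1.npy",d); save("w1",im)
print((-I[1].T@I[2]).round(3))
for l,z in(("gate_pull",.15),("port_mouth",.145)):
    for r in models.place_of("wrist",l)[:2]: print(l,r["conf"],np.round(r["position"]),at_z("wrist",r["position"],z,I).round(4))
print(robot.read_clock(),robot.read_eef_pos(),robot.read_contact_force())
E
```

```text
top duct 849 yaw 0.11966189 pt [0.666729   0.03481664]
top rack 1975 yaw 0.115422204 pt [ 0.43664563 -0.23413771]
scene duct 1194 yaw 0.11037965 pt [ 0.6739426  -0.02359667]
scene rack 2583 yaw 0.079207376 pt [ 0.45438537 -0.24183875]
[0.21055465 0.17383553 0.06146494 1.45842573 0.         0.11055465]
[0.474 0.177 0.477]
gate_pull 0.58 [315. 205.] [0.5561 0.1828 0.15  ]
port_mouth 0.72 [212. 250.] [0.6054 0.0994 0.145 ]
port_mouth 0.71 [115. 309.] [0.6713 0.0132 0.145 ]
4.0667 [0.55688801 0.18586584 0.30023371] [-0.0075646  -0.42963003  0.14691405]
```

View pics/w1.png

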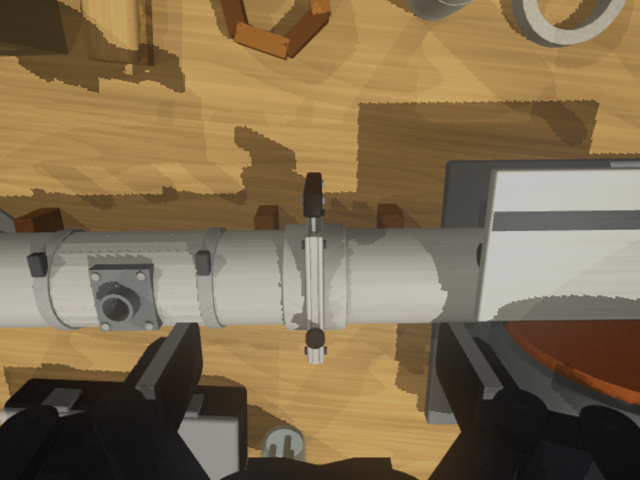

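The wrist view shows the pull bar's dark top at about (315, 200), with the port mouth at (117, 306); both agree with the first fixes, and the gate is almost shut. Next: refine from the depth, grasp and pull.

Run:
```python
from h import *
I=info("wrist"); C=cloud("wrist",np.load("w1.npy"),I)
m=(C[...,2]>.144)&(C[...,2]<.156)&(C[...,0]>.52)&(C[...,0]<.59)&(abs(C[...,1]-.185)<.04)
P=C[m]; print(len(P),P.min(0),P.max(0))
m=(C[...,2]>.139)&(C[...,2]<.15)&(np.hypot(C[...,0]-.671,C[...,1]-.012)<.03); Q=C[m]
print("port",len(Q),Q.min(0),Q.max(0),cv2.minEnclosingCircle(Q[:,:2].astype(np.float32)))
c=(P.min(0)+P.max(0))/2
if not(abs(c[0]-.556)<.006 and abs(c[1]-.184)<.006): c=np.array([.556,.1835,0])
x,y=c[:2]; print("use",x,y)
yaw=.115; o,q=best([x,y,.25],np.pi/2+yaw)
claw.release()
robot.movep([x,y,.25],o); robot.move_straight([x,y,.114],feed=.12)
print(robot.read_contact_force())
claw.grab(50); print("gap",robot.read_finger_gap(),robot.read_contact_force())
u=-np.array([np.cos(yaw),np.sin(yaw),0]); p0=np.array(robot.read_eef_pos())
f0=np.array(robot.read_contact_force())
robot.move_straight(p0+u*.085,feed=.08); print(np.array(robot.read_contact_force())-f0)
s=.085
while s<.11:
    s+=.0025; robot.move_straight(p0+u*s,feed=.05)
    f=(np.array(robot.read_contact_force())-f0)@u; print(round(s,4),f.round(1),(np.array(robot.read_eef_pos())-p0)@u)
    if f<-15: break
print(robot.read_clock(),robot.read_eef_pos(),robot.read_finger_gap())
```

```text
483 [0.54496713 0.17209507 0.1446121 ] [0.56818931 0.1885523  0.15044133]
port 544 [ 0.65557615 -0.00308676  0.13905812] [0.68743901 0.02897252 0.14591488] ((0.671631932258606, 0.012326417490839958), 0.016789816319942474)
use 0.5565782214555707 0.18032368290370054
[0.496979   0.20094773 0.51237056]
gap 0.0001700971993034305 [ 0.93364787 -0.19717932  3.07946933]
[-0.74237029 -0.68503004 -3.52039173]
0.0875 1.5 0.08741739319462452
0.09 1.2 0.09020212585781544
0.0925 1.3 0.09270502922471908
0.095 1.1 0.0952206093420531
0.0975 1.3 0.097681717777117
0.1 1.7 0.10020415610299187
0.1025 1.3 0.10268136667911794
0.105 1.0 0.10521097815594636
0.1075 0.5 0.10769659399062365
0.11 0.5 0.1102148807539974
10.3583 [0.44752556 0.16774911 0.11443037] 6.128109033003738e-05
```

The fingers closed on nothing, so I need a look.

Run:
```python
from h import *
p=np.array(robot.read_eef_pos()); 
im2,_=eyes.grab_frame("scene"); save("s2a",im2[130:300,280:480].repeat(3,0).repeat(3,1))
robot.move_straight([p[0],p[1],.27],feed=.3); claw.release()
im,d=eyes.grab_frame("wrist"); I=info("wrist"); np.save("w2.npy",d)
r=models.place_of("wrist","gate_pull")
for k in r[:2]: print(k,at_z("wrist",k["position"],.15,I))
C=cloud("wrist",d,I)
m=(C[...,2]>.11)&(C[...,2]<.16)&(C[...,0]>.42)&(C[...,0]<.58)&(abs(C[...,1]-.18)<.03)
for lo in (.12,.13,.14,.145,.15):
    P=C[m&(C[...,2]>lo)&(C[...,2]<lo+.01)]; print(lo,len(P),P.min(0) if len(P) else 0,P.max(0) if len(P) else 0)
save("w2",im)
print(p,robot.read_clock(),robot.read_finger_gap())
```

```text
{'position': [318.5, 343.4], 'conf': 0.66} [0.55598938 0.18005652 0.15      ]
0.12 118 [0.54431208 0.17046943 0.12008043] [0.55363096 0.18974267 0.12999672]
0.13 136 [0.54417735 0.17052367 0.13002574] [0.55951112 0.19028473 0.13998461]
0.14 487 [0.54457928 0.17189667 0.14007678] [0.56697612 0.18888948 0.14998104]
0.145 430 [0.54478174 0.1719511  0.14500152] [0.56697612 0.18888948 0.14998104]
0.15 0 0 0
[0.44752556 0.16774911 0.11443037] 11.9583 0.08532308549623133
```

View pics/w2.png

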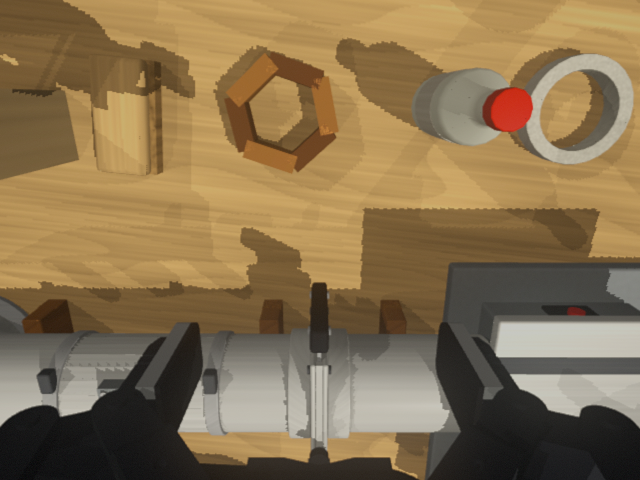

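View pics/s2a.png

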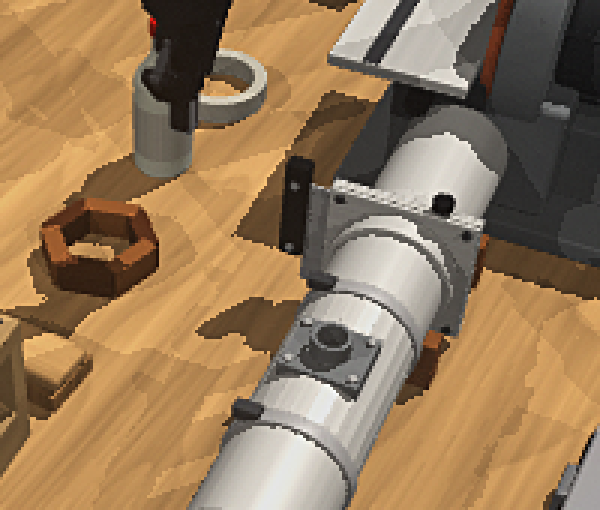

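Run:
```python
from h import *
print(at_z("scene",(340,173),.114), at_z("scene",(343,172),.114))
def proj(n,P):
    c,Rm,t=info(n); q=Rm@np.array(P)+t; return c["fx"]*q[0]/q[2]+c["cx"],c["fy"]*q[1]/q[2]+c["cy"]
print(proj("scene",(.4475,.1677,.114)))
o=robot.read_tcp_rot(); p=np.array(robot.read_eef_pos()); M=R.from_rotvec(o).as_matrix(); print(M.round(3),p)
for dy in(-.0425,0,.0425): print(proj("wrist",p+M@[0,dy,-.013]))
C=cloud("wrist",np.load("w2.npy"))
for px in((190,325),(450,325),(180,340),(460,340)): print(px,C[px[1],px[0]], (M.T@(C[px[1],px[0]]-p)).round(4))
print(robot.read_qpos())
```

```text
[0.42141031 0.20700645 0.114     ] [0.42611498 0.21525163 0.114     ]
(np.float64(340.7539151791097), np.float64(183.64619129711588))
[[-0.993 -0.115  0.   ]
 [-0.115  0.993  0.   ]
 [-0.     0.    -1.   ]] [0.44756056 0.16776364 0.27007785]
(np.float64(222.03896811948843), np.float64(298.43180299835666))
(np.float64(318.6911463802186), np.float64(298.4331455255309))
(np.float64(415.3538118799513), np.float64(298.434488198376))
(190, 325) [0.44239406 0.12309511 0.32300809] [ 0.0102 -0.0438 -0.0529]
(450, 325) [0.43183548 0.21067275 0.32375535] [ 0.0107  0.0444 -0.0537]
(180, 340) [0.44200186 0.12283339 0.33290394] [ 0.0107 -0.044  -0.0628]
(460, 340) [0.43193367 0.21120469 0.33268686] [ 0.0105  0.045  -0.0626]
[ 2.23249097e-01 -1.88866239e-02 -2.09549518e-01  1.37998923e+00
  3.27932944e-05  1.08264765e-01]
```

The depth puts the open fingertips about 50 mm behind the reported TCP, not 13 mm. I'll measure the shut tips directly.

Run:
```python
from h import *
p=np.array(robot.read_eef_pos()); M=R.from_rotvec(robot.read_tcp_rot()).as_matrix()
def low(tag):
  for n in("wrist","scene"):
    im,d=eyes.grab_frame(n); C=cloud(n,d); T=(C-p)@M
    m=(d>0)&(abs(T[...,0])<.016)&(abs(T[...,1])<.06)&(T[...,2]>-.1)&(T[...,2]<.03)
    t=T[m]; s=t[np.argsort(-t[:,2])]
    print(tag,n,len(t),s[:3].round(4).tolist(), "p98",np.percentile(t[:,2],98) if len(t) else 0)
    for sg in (-1,1):
        k=t[t[:,1]*sg>0]; print("  side",sg,len(k),k[:,2].max() if len(k) else 0, k[:,:2].min(0) if len(k) else 0,k[:,:2].max(0) if len(k) else 0)
low("open"); claw.grab(20); print(robot.read_finger_gap()); low("shut"); claw.release()
print(robot.read_clock())
```

```text
open wrist 17045 [[0.0043, -0.0431, -0.0464], [0.0003, 0.0429, -0.0465], [-0.0013, 0.043, -0.0466]] p98 -0.0507876451576661
  side -1 8508 -0.04636102402808705 [-0.01253996 -0.05998358] [ 0.01380031 -0.03633721]
  side 1 8537 -0.04654430167415185 [-0.01218866  0.03634128] [0.01391977 0.05999887]
open scene 311 [[-0.0031, 0.0447, -0.0485], [0.0076, -0.0465, -0.049], [0.0015, -0.0485, -0.049]] p98 -0.05027725051572168
  side -1 148 -0.04898104993418902 [-0.01313749 -0.05968208] [ 0.01273311 -0.0408658 ]
  side 1 163 -0.048474606908825026 [-0.01322973  0.03630019] [0.01059281 0.05985283]
5.531453721092843e-06
shut wrist 25005 [[0.0093, -0.0056, -0.0359], [0.0096, 0.0001, -0.0364], [0.0097, -0.0029, -0.0365]] p98 -0.04465997343640308
  side -1 12490 -0.03588815911419017 [-0.01297087 -0.04658653] [ 0.01599709 -0.00018244]
  side 1 12515 -0.03638473468459608 [-0.01322181  0.00011505] [0.0159976  0.04627843]
shut scene 266 [[0.003, -0.0058, -0.036], [-0.002, -0.0053, -0.0369], [-0.0001, -0.0068, -0.0372]] p98 -0.038803246372459674
  side -1 210 -0.03597510614329771 [-0.01376139 -0.04441817] [ 0.01205445 -0.00016692]
  side 1 56 -0.03921028825235916 [-0.01335446  0.00015151] [0.00535122 0.03731196]
13.7083
```

Both cameras agree: the real fingertips sit about 35 mm behind the reported TCP, with x and y centred. The grasp point is therefore at TCP z + 54 mm, so I'll correct for that and retry.

```bash
echo 'G=.054 # grasp point above reported TCP (measured: tips 35 mm behind TCP + 19 mm)' >> h.py
python3 - <<'E'
from h import *
x,y=.5565,.1803; yaw=.115
o,q=best([x,y,.22],np.pi/2+yaw)
robot.movep([x,y,.22],o); robot.move_straight([x,y,.131-G],feed=.12)
print(robot.read_contact_force())
claw.grab(50); print("gap",robot.read_finger_gap(),robot.read_contact_force())
if robot.read_finger_gap()<.01: raise SystemExit
u=-np.array([np.cos(yaw),np.sin(yaw),0]); p0=np.array(robot.read_eef_pos())
f0=np.array(robot.read_contact_force())
robot.move_straight(p0+u*.085,feed=.08); print(np.array(robot.read_contact_force())-f0)
s=.085
while s<.115:
    s+=.0025; robot.move_straight(p0+u*s,feed=.05)
    f=(np.array(robot.read_contact_force())-f0)@u; print(round(s,4),f.round(1),((np.array(robot.read_eef_pos())-p0)@u).round(4))
    if f<-18: break
print(robot.read_clock(),robot.read_eef_pos(),robot.read_finger_gap())
E
```

```text
[-0.13256156  0.46913673  0.7956675 ]
gap 0.015325393492220027 [-0.80449867  0.08160568  1.97563634]
[-3.03339283  1.44544401  2.00704746]
0.0875 -1.8 0.0872
0.09 -3.5 0.0898
0.0925 -1.0 0.0926
0.095 -5.2 0.0942
0.0975 -13.0 0.0939
0.1 -18.6 0.0937
18.9417 [0.46346424 0.16986977 0.07731935] 0.0154001551982341
```

Run:
```python
from h import *
claw.release(); p=np.array(robot.read_eef_pos()); robot.move_straight([p[0],p[1],.27],feed=.25)
im,d=eyes.grab_frame("wrist"); C=cloud("wrist",d)
m=(C[...,2]>.143)&(C[...,2]<.156)&(C[...,0]>.42)&(C[...,0]<.58)&(abs(C[...,1]-.17)<.03)
P=C[m]; print("pull",len(P),np.percentile(P,2,axis=0),np.percentile(P,98,axis=0))
pt=[.437,-.228,.33]; o,q=best(pt,.1); print(q,o)
robot.movep(pt,o)
im,d=eyes.grab_frame("wrist"); I=info("wrist"); np.save("w3.npy",d); save("w3",im)
C=cloud("wrist",d,I)
for r in models.place_of("wrist","probe")[:2]: print(r,at_z("wrist",r["position"],.135,I))
print(robot.read_clock(),robot.read_eef_pos())
m=(C[...,2]>.205)&(C[...,2]<.235)&(np.hypot(C[...,0]-.437,C[...,1]+.228)<.045)
P=C[m]; print(len(P),np.percentile(P,[1,50,99],axis=0)); print(cv2.minAreaRect((P[:,:2]*1000).astype(np.float32)))
```

```text
pull 585 [0.45120304 0.16175958 0.14420973] [0.47207946 0.17712151 0.14897742]
[-0.61212114 -0.00218253 -0.07012257  1.50285629  0.          0.85867519] [2.10763945 2.32969104 0.        ]
{'position': [321.1, 196.1], 'conf': 0.7} [ 0.44004998 -0.22719397  0.135     ]
{'position': [337.0, 382.9], 'conf': 0.24} [ 0.47829514 -0.42944958  0.135     ]
22.1917 [ 0.43725402 -0.22693178  0.3297102 ]
1482 [[ 0.42504368 -0.24512483  0.20578276]
 [ 0.43864892 -0.22720553  0.21319086]
 [ 0.45238501 -0.21074358  0.21494945]]
((438.4136657714844, -228.5673370361328), (25.389827728271484, 33.95994567871094), 14.260096549987793)
```

View pics/w3.png

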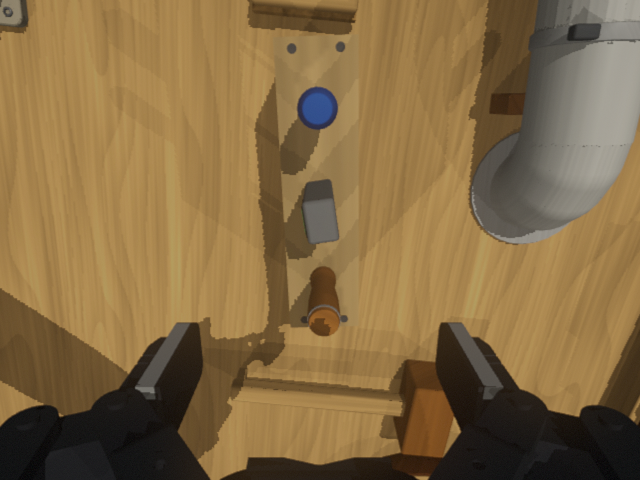

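The pull now sits 190 mm from the duct's centreline, so the gate is at its stop. The wrist view shows the probe at (320, 212) between the screwdriver (318, 107) and the chisel (323, 318), turned slightly relative to the rack. Next: grasp, lift and carry it.

Run:
```python
from h import *
C=cloud("wrist",np.load("w3.npy"))
m=(C[...,2]>.2105)&(C[...,2]<.222)&(np.hypot(C[...,0]-.438,C[...,1]+.228)<.04)
P=C[m][:,:2]; r=cv2.minAreaRect((P*1000).astype(np.float32)); print(r)
(cx,cy),(w,h),a=r; a=np.deg2rad(a if w<h else a-90)
print("yaw",a); assert abs(a)<.4
x,y=cx/1000,cy/1000
o,q=best([x,y,.27],a); robot.movep([x,y,.27],o)
robot.move_straight([x,y,.175-G],feed=.12); print(robot.read_contact_force(),robot.read_eef_pos())
claw.grab(60); print("gap",robot.read_finger_gap(),robot.read_contact_force())
if robot.read_finger_gap()<.018: raise SystemExit
robot.move_straight([x,y,.36],feed=.12); print(robot.read_contact_force(),robot.read_finger_gap())
pt=[.6716,.0123,.36]; o,q=best(pt,.115); print(q)
robot.movep(pt,o); robot.move_straight([.6716,.0123,.275],feed=.12)
im,d=eyes.grab_frame("wrist"); np.save("w4.npy",d); save("w4",im); I=info("wrist"); print(robot.read_eef_pos(),robot.read_clock())
for l,z in(("probe_tip",.178),("port_mouth",.145)):
    for r in models.place_of("wrist",l)[:2]: print(l,r,at_z("wrist",r["position"],z,I))
im,d=eyes.grab_frame("scene"); np.save("s4.npy",d)
for l,z in(("probe_tip",.178),("port_mouth",.145)):
    for r in models.place_of("scene",l)[:2]: print("sc",l,r,at_z("scene",r["position"],z))
```

```text
((439.1135559082031, -228.3954620361328), (23.9486026763916, 33.93958282470703), 13.915434837341309)
yaw 0.2428701547583274
[0.48178209 0.16158253 0.33734229] [ 0.43982241 -0.22889192  0.12187722]
gap 0.023524180749120646 [-0.75926442 -0.46718289  1.83936514]
[-0.7071473  -0.25109904 -1.20639279] 0.023507495112933045
[-0.07785896  0.33488681  0.39037721  1.62628672  0.          1.37793737]
[0.67233289 0.01209472 0.27649032] 28.8333
probe_tip {'position': [316.3, 226.6], 'conf': 0.6} [0.67164294 0.01156911 0.178     ]
port_mouth {'position': [315.6, 212.7], 'conf': 0.64} [0.67088413 0.01254866 0.145     ]
port_mouth {'position': [77.2, 188.9], 'conf': 0.51} [0.49011271 0.01054176 0.145     ]
sc probe_tip {'position': [390.3, 235.3], 'conf': 0.61} [ 0.67419014 -0.00108908  0.178     ]
sc probe_tip {'position': [347.9, 171.9], 'conf': 0.57} [0.47929016 0.147931   0.178     ]
sc port_mouth {'position': [388.2, 240.7], 'conf': 0.94} [0.66544897 0.01249618 0.145     ]
```

View pics/w4.png

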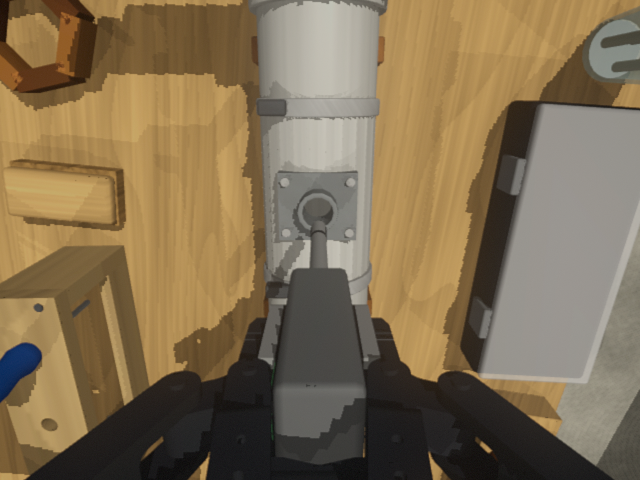

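The stem's tip at (316, 228) is just above the port mouth at (317, 210). I'll fit the stem axis and the port from depth.

```bash
cat > fit.py <<'E'
from h import *
def fit(n,d,I,p,port=(.6716,.0123)):
    C=cloud(n,d,I); cam=-I[1].T@I[2]; zt=p[2]-.097
    m=(d>0)&(C[...,2]>zt+.004)&(C[...,2]<zt+.1)&(np.hypot(C[...,0]-p[0],C[...,1]-p[1])<.013)
    P=C[m]; 
    from scipy.optimize import least_squares
    f=lambda a:np.hypot(P[:,0]-a[0]-a[2]*(P[:,2]-zt),P[:,1]-a[1]-a[3]*(P[:,2]-zt))-.005
    s=least_squares(f,[p[0],p[1]-.002,0,0],loss="soft_l1",f_scale=.001)
    # start centre away from camera side so the visible half is fitted
    print(n,"stem",len(P),"z",P[:,2].min().round(4),P[:,2].max().round(4),"tip xy",s.x[:2].round(4),"slope",s.x[2:].round(4),"rms",np.sqrt(np.mean(s.fun**2)).round(4))
    m=(d>0)&(C[...,2]>.1425)&(C[...,2]<.1475)&(np.hypot(C[...,0]-port[0],C[...,1]-port[1])<.022)
    Q=C[m]; 
    if len(Q)>20: print(n,"port",len(Q),"circle",cv2.minEnclosingCircle((Q[:,:2]*1000).astype(np.float32)),"z",np.median(Q[:,2]))
    return s.x
E
python3 - <<'E'
from fit import *
robot.hold(.3); p=np.array(robot.read_eef_pos()); print(p, R.from_rotvec(robot.read_tcp_rot()).as_matrix()[:,2])
for n in("wrist","scene"):
    I=info(n); im,d=eyes.grab_frame(n); fit(n,d,I,p)
    if n=="wrist":
        C=cloud(n,d,I)
        for row in(222,226,230,235,240,250,260): 
            k=[c for c in range(300,340) if d[row,c]>0 and C[row,c,2]>.165]; print(row,k[0] if k else 0,k[-1] if k else 0,C[row,(k[0]+k[-1])//2].round(4) if k else 0)
E
```

```text
[0.67158678 0.01232626 0.27497021] [-9.71841436e-05  7.88953780e-06 -9.99999995e-01]
wrist stem 737 z 0.1824 0.2615 tip xy [0.6716 0.0119] slope [ 0.0058 -0.0001] rms 0.0002
wrist port 395 circle ((671.6177368164062, 12.666764259338379), 15.707864761352539) z 0.14332543638055845
222 313 322 [0.6706 0.0166 0.1813]
226 311 324 [0.6707 0.0168 0.1911]
230 310 325 [0.6707 0.0171 0.2007]
235 310 325 [0.6708 0.0161 0.2078]
240 310 325 [0.6708 0.0164 0.2182]
250 310 326 [0.6714 0.0168 0.2364]
260 309 327 [0.6714 0.0167 0.2512]
scene stem 164 z 0.1826 0.2778 tip xy [0.6712 0.0113] slope [-0.005   0.0007] rms 0.0011
scene port 59 circle ((671.1424560546875, 10.400446891784668), 17.257993698120117) z 0.14540098610714827
```

The stem sits within 0.5 mm of the port's centre and is upright. Lowering now.

Run:
```python
from fit import *
f0=np.array(robot.read_contact_force())
for z in(.25,.225,.2,.172):
    robot.move_straight([.6716,.0125,z],feed=.05); print(z,(np.array(robot.read_contact_force())-f0).round(2))
robot.hold(.4); p=np.array(robot.read_eef_pos()); print(p,robot.read_finger_gap(),(np.array(robot.read_contact_force())-f0).round(2),robot.read_clock())
I=info("wrist"); im,d=eyes.grab_frame("wrist"); save("w5",im); C=cloud("wrist",d,I)
m=(d>0)&(C[...,2]>.257)&(C[...,2]<.275)&(np.hypot(C[...,0]-p[0],C[...,1]-p[1])<.02); print("handle top z",np.percentile(C[m][:,2],[50,80,95]))
I=info("scene"); im,d=eyes.grab_frame("scene"); save("s5",im[130:300,280:480].repeat(3,0).repeat(3,1)); C=cloud("scene",d,I)
m=(d>0)&(C[...,2]>.147)&(C[...,2]<.184)&(np.hypot(C[...,0]-p[0],C[...,1]-p[1])<.012); print("stem near port",len(C[m]),np.median(C[m],0))
m=(C[...,2]>.143)&(C[...,2]<.156)&(C[...,0]>.42)&(C[...,0]<.58)&(abs(C[...,1]-.17)<.02);print("pull",np.median(C[m],0))
```

```text
0.25 [0.62 0.73 0.45]
0.225 [-0.52  0.6   0.31]
0.2 [ 0.59  0.81 -0.41]
0.172 [0.95 1.24 0.55]
[0.67172882 0.01248779 0.17226013] 0.02316745720340502 [0.31 1.03 0.43] 32.5417
handle top z [0.26400073 0.26463705 0.26515959]
stem near port 46 [0.67301093 0.00727694 0.16125415]
pull [0.46232362 0.16484514 0.14932619]
```

View pics/s5.png

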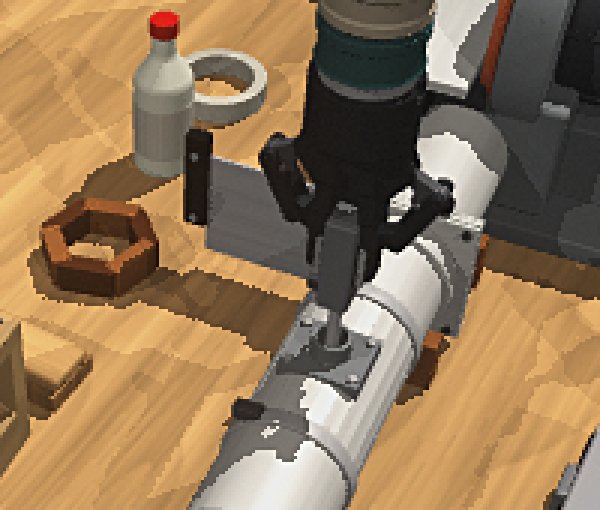

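View pics/w5.png

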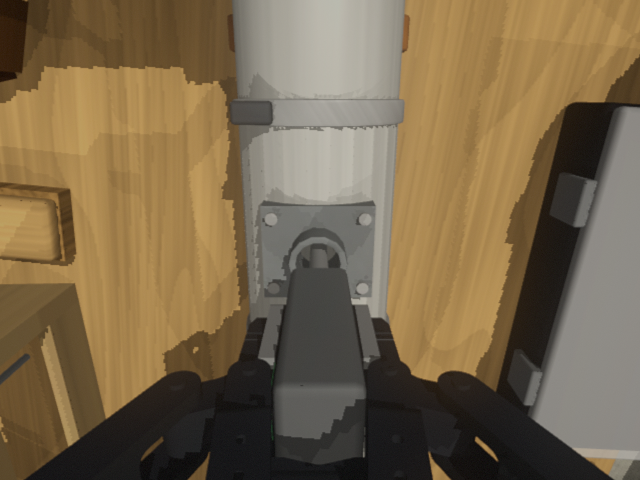

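The scene crop shows the blade fully out and the stem upright in the port at (335, 345). In the wrist view the stem is centred in the bore at about (319, 257), and the handle top at 0.265 m puts the tip at 0.075 m. Handing in.

```bash
python3 -c "
from h import *
print(robot.hand_in())"
```

```text
the job is handed in; nothing more can be done
None
```

I handed the job in with the blast gate pulled out to its stop and the anemometer still held upright in the test port, its stem within about 1 mm of the middle and its tip at the duct's centre (about 75 mm above the bench); the first grasp missed because the fingertips sit 35 mm behind the reported TCP, and nothing I saw showed the stem touching the port or duct or any other item disturbed.

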